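# Free the seized plug from a tank's filler neck

### The job

The aluminium plug is wedged in the leaning filler neck of the fuel tank and will not pull straight out. Rock it from side to side until both brass shoes that trap it have been pushed back, pull it out along the neck, and stand it upright on its foot in the steel drip tray. Leave the jar, the spray can and the wrench where they are.

Things in the scene. Friction and masses are not known exactly. Their poses are not given: they have to be found in the camera images.
- plug_mid (a point): Aluminium plug, 122 mm long, 0.25 kg; the point is on its axis 61 mm above the foot. z: axis, foot to handle; x: across the handle's thickness. From the foot up: round shank 28 mm in diameter, square-shouldered bead 40 mm in diameter at 30 to 42 mm, flat handle at 78 to 122 mm, 14 mm thick (x) and 46 mm wide (y). It starts standing on the neck's seat.
- plug_foot (a point): Centre of the plug's flat foot (24 mm across), same axes as plug_mid.
- neck_seat (a point): Centre of the inner floor of the tank's fixed steel filler neck, where the plug's foot stands. z: up and out along the neck, which leans 0.55 rad from vertical, roughly to the robot's left (+y); x: uphill, roughly to the right; y: level. Tube 88 mm in outside diameter, rim 60 mm up z. A socket holds the foot (2 mm play); side walls let the plug rock only about y, pivoting near its foot.
- tray_floor (a point): Centre of the inner floor of the fixed steel drip tray, 5 mm above the table; 160 by 160 mm inside, walls 5 mm thick and 25 mm high; sides along x and y. It stands left of the neck, nearer the robot or farther off, and the jar in the other place.
- tank: The fixed black plastic fuel tank. Origin on the table below neck_seat (which is 100 mm up); the tank body reaches from 60 to 310 mm along its x (roughly to the robot's right), 280 mm wide along y, 120 mm high.
- jar: Bystander: glass jar 64 mm in diameter, 85 mm high, origin at the centre of its underside.
- spray: Bystander: spray can 60 mm in diameter, 170 mm high, origin at the centre of its underside.
- wrench: Bystander: wrench about 160 mm long lying on the table, left of the neck and nearer the robot.
- shoe_left (a joint): Brass shoe on the left, downhill side (neck -x) of the shank, 46 to 58 mm above the seat, catching the bead. Value: how far it is pushed back, 0 to 0.007 m; starts at 0 to 0.001. It moves stiffly (about 10 N at the handle) when the plug is leaned on it by 10 to 12 degrees, and stays put. The bead passes once both shoes together have moved about 11 mm: both are needed.
- shoe_right (a joint): The same for the shoe on the right, uphill side (neck +x).
Things that resemble listed ones, but are neither listed nor needed, are in the scene too. Of the things shaped like the part that bears plug_mid, the aluminium one is meant.

How it is judged:
On the way, in this order (a step that is already met when the one before it is completed fails the run):
1. both shoes pushed back by rocking while the plug is still in the neck (value of joint each of shoe_left, shoe_right above 0.0025 m and z of plug_foot in the frame of neck_seat below 0.03 m).
2. the plug is out of the neck (z of plug_foot in the frame of neck_seat above 0.065 m).
At the end, for the whole second after the job is handed in: The plug stands upright (within 7 degrees) on its foot on the floor of the drip tray, let go and at rest (x of plug_foot in the frame of tray_floor between -0.07 and 0.07 m and y of plug_foot in the frame of tray_floor between -0.07 and 0.07 m and z of plug_foot in the frame of tray_floor below 0.006 m and angle between plug_foot's own z axis and vertical below 0.12 rad and z of plug_mid in the frame of tray_floor above 0.05 m and linear speed of plug below 0.02 m/s); the robot touches nothing.
It fails at once if the jar is moved by more than 30 mm (distance of jar from where it was at the start of the episode above 0.03 m).
It fails at once if the spray can is moved by more than 30 mm (distance of spray from where it was at the start of the episode above 0.03 m).
It fails at once if the wrench is moved by more than 30 mm (distance of wrench from where it was at the start of the episode above 0.03 m).
It also fails if it takes over 54 s, if anything falls off the work surface, if the arm or the gripper's body presses on something with over 40 N, if the wrist force passes 120 N, or if a joint passes its speed limit or range.

### The arm

A 6-joint arm with a two-finger parallel gripper is mounted at the origin on the work surface. World frame = base frame: x ahead of the robot, y to its left, z up, the work surface at z = 0. Lengths are in m, angles in rad, forces in N, time in s.
With the tool pointing down it reaches from about 0.35 to 0.85 m from the base axis. Payload 8.1 kg.
Tool frame: the origin (TCP) lies midway between the tips of the shut fingers; the grasp point (between the pads) lies 19 mm behind it; z points along the fingers, y is the line along which they close (so a half turn about z gives the same grasp; the last joint's range is limited). The gripper opens to 93 mm and grips with 3 to 60 N. Pads are 15 mm wide; open, the fingers measure 128 mm over their backs; the gripper's body (75 mm by 188 mm) begins 65 mm behind the grasp point.
Start: joints at [-1.405, 0.13, 1.488, -0, 1.523, -0.085], TCP at [0.149, -0.581, 0.197] pointing down, gripper open.
Joint ranges: [-2.96, 2.96], [-0.89, 2.26], [0.02, 2.5], [-1.34, 4.48], [0, 2.73], [-2.66, 2.66]. Speed limits (rad/s): [2.39, 2.39, 2.79, 3.14, 3.14, 3.14].

### API

Orientations are given as a rotation vector (axis times angle).
In Python, from plant import robot, cams gives the robot as it stands. The module is installed in compiled form; this text tells all that it offers.
- The arm moves only by the tool play_rows, never from a script. Its arguments are lists of equal length, an entry for each row: "slide": the shift along the tool's x, y, z scaled (see below), a list of three; "twist": the turn, a rotation vector about the tool's x, y, z scaled (see below), a list of three. A call has exactly 8 rows; each row shifts and turns the commanded pose from where the row before left it, along the tool's axes as they then stand; what a row does not reach is not made up. The controller multiplies each number of a shift by 25 cm and each number of a turn by 60 degrees. A row lasts 1/10 s, in which the tool goes at most 50 mm and 8.59 degrees, less where a joint would pass 70% of its speed; a pose out of reach is approached as far as the arm can. A call with a number of a shift or a turn outside -1 to 1 is refused whole. A call with a gripper value outside its range is refused whole. "fingers" is the closure, from -1 (fully open) to 1 (shut), set as the call begins (left out, the last holds). The fingers move at their own pace and stop on an object; "force" is the grip in N (left out, the last holds). Time passes only in rows, so rows that do not move let the fingers close, or fill a call up. It gives the time, the measured TCP pose, the force, the opening and the grip force at its end, in the units of the state.
- robot.read_state(): the state, without advancing time (a new reading comes with each control period).
- cams.read_camera(name): name is "scene" or "side" or "wrist"; returns (picture, depth): 420x560x3 uint8, red, green, blue; 420x560 float32, m along the optical axis (not along the pixel's ray), 0 where there is no reading.
- cams.get_calibration(name): a dict with "fx", "fy", "cx", "cy" (pixels), "k1" (the pictures are not rectified: a ray, as slopes to the right and down, at radius r is drawn at 1 + k1 r^2 times it, then the intrinsics apply), "world_from_camera" (4x4, takes a point from camera to world coordinates). Camera axes: x right, y down, z forward; pixel columns grow to the right and rows downward; lengths in m; the calibration is good to about 2 mm. A picture is of the moment at which its call begins: read the wrist's pose just before it. get_calibration takes no time and is no camera call; for the wrist camera it gives the pose at the moment of the call.
- robot.close_job(): hands the job in; it is judged then, once.
The state is a dict: "t": time; "q": joint angles; "dq": joint speeds; "joint_torque": joint torques, N m; "tool_pos": TCP position; "orientation": TCP orientation; "force": force on the tool from outside, world axes, zero at the start; "wrist_torque": the same for the moment, N m; "opening": finger opening in m; "gripper_force": force on a finger pad.
Only numpy, scipy, OpenCV 4.12 (cv2) and the standard library are available. Lean on these libraries where they do the work, as an engineer would, in place of code of your own. Each camera call takes 0.05 s, during which the arm holds its last target. There are 200 camera calls.

## Working session

There is one attempt and no reset: what is moved stays moved. The work goes in short steps, Python scripts to look and compute and a tool call to move; the robot and the scene stay as the last step left them, time stands still between calls to the robot, and variables do not carry over. Pictures are saved under pics/ and viewed, at most 10 in all, crops included, and the job is handed in when it is done.

Besides the shell and the picture viewer there is one more tool, called after ">>>" as name(argument=value, ...) on one line, values as JSON. play_rows: Moves the arm, as the interface text tells. Shifts and turns lie within -1 to 1; 1 stands for 25 cm of shift or 60 degrees of turn. Its arguments: {"type":"object","properties":{"slide":{"type":"array"},"twist":{"type":"array"},"fingers":{"type":"number"},"force":{"type":"number"}},"required":["slide","twist"]}

```bash
mkdir -p pics; cat > h.py <<'E'
import numpy as np, cv2
from scipy.spatial.transform import Rotation as R
from plant import robot, cams
def snap(n, fn=None):
    c=cams.get_calibration(n); p,d=cams.read_camera(n)
    if fn: cv2.imwrite('pics/'+fn,p[:,:,::-1]); np.savez('pics/'+fn[:-4]+'.npz',p=p,d=d,c=np.array(c,dtype=object))
    return p,d,c
def load(fn):
    z=np.load('pics/'+fn+'.npz',allow_pickle=True); return z['p'],z['d'],z['c'].item()
def cloud(d,c):
    v,u=np.mgrid[0:d.shape[0],0:d.shape[1]].astype(float)
    K=np.array([[c['fx'],0,c['cx']],[0,c['fy'],c['cy']],[0,0,1.]])
    s=cv2.undistortPoints(np.stack([u.ravel(),v.ravel()],1)[:,None],K,np.array([c['k1'],0,0,0.]))[:,0].reshape(*d.shape,2)
    X=np.dstack([s*d[...,None],d]); T=np.array(c['world_from_camera'])
    W=X@T[:3,:3].T+T[:3,3]; W[d==0]=np.nan; return W
E
python3 - <<'E'
from h import *
a=snap('scene','s0.png');b=snap('side','d0.png')
s=robot.read_state();print(s)
cv2.imwrite('pics/both.png',cv2.resize(np.vstack([a[0],b[0]])[:,:,::-1],None,fx=.71,fy=.71))
for x in(a,b):print(x[2]['world_from_camera'])
E
```

```text
{'t': 0.1, 'q': array([-1.40538973e+00,  1.31097606e-01,  1.48915664e+00, -4.22690160e-05,
        1.52300410e+00, -8.53747239e-02]), 'dq': array([ 4.31745073e-04, -3.40419920e-03, -1.25899136e-03,  9.53674844e-04,
       -1.37320503e-05,  8.71782396e-04]), 'joint_torque': array([ 1.03376598e-03, -5.61344111e+01, -4.93095303e+01,  7.68919266e-02,
        2.90799042e-02, -5.83699762e-05]), 'tool_pos': array([ 0.14882603, -0.58068414,  0.19639278]), 'orientation': array([-3.11527763e+00, -3.92690171e-01,  1.70846177e-04]), 'force': array([-0.51599035,  0.04290354, -0.09782851]), 'wrist_torque': array([-0.01050932, -0.03074233,  0.04886763]), 'gripper_force': 0.0, 'opening': 0.09305075463277034}
[[-0.48715435  0.61988197 -0.61516419  1.28024195]
 [ 0.87306081  0.36270605 -0.32589744  0.41937389]
 [ 0.02110582 -0.6958381  -0.71788848  0.80725653]
 [ 0.          0.          0.          1.        ]]
[[-0.85176104 -0.3944485   0.34483839  0.32830859]
 [-0.52392802  0.63924539 -0.56290742  0.66015606]
 [ 0.00160163 -0.6601331  -0.75114694  0.81500773]
 [ 0.          0.          0.          1.        ]]
```

View pics/s0.png

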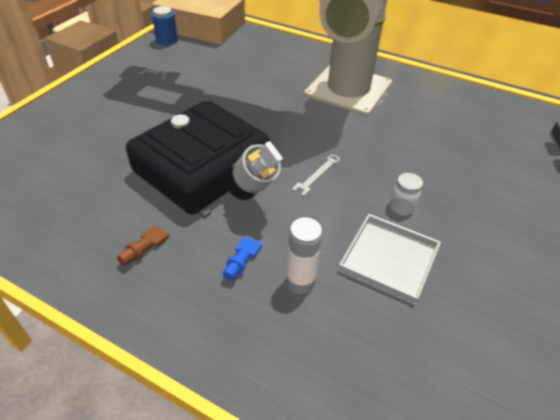

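View pics/d0.png

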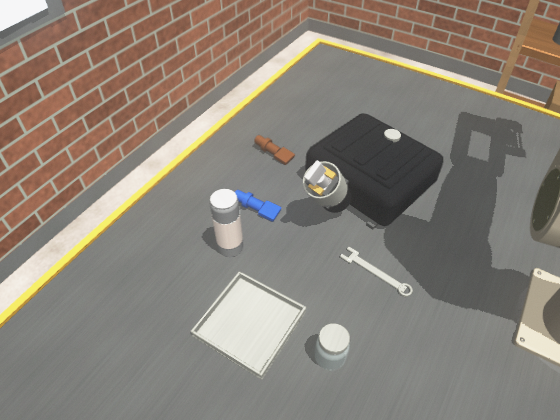

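Scene view: the candidates are the aluminium plug in the neck (handle at 270,155), a blue plug (242,258) and a brown plug (143,245). I choose the aluminium one in the neck. Tray is at (390,258), jar (405,195), spray can (303,255), wrench (318,175). In the side view the neck is at (325,182), the tray at (248,322) and the jar at (333,345).

```bash
python3 - <<'E'
from h import *
W={}
for f in('s0','d0'):
    p,d,c=load(f);W[f]=cloud(d,c)
def pr(f,pts):
    for u,v in pts: print(f,(u,v),np.round(np.nanmedian(W[f][v-1:v+2,u-1:u+2].reshape(-1,3),0),3))
pr('s0',[(390,258),(372,218),(438,240),(416,297),(342,266),(409,181),(306,226),(318,175),(333,158),(300,190),(270,155),(275,152),(195,155)])
pr('d0',[(248,322),(240,276),(303,311),(263,372),(194,330),(335,331),(223,196),(375,270),(405,290),(350,255),(320,172),(325,182),(375,160)])
a=cv2.imread('pics/s0.png')[125:205,215:305];b=cv2.imread('pics/d0.png')[145:225,285:375]
cv2.imwrite('pics/crop.png',np.hstack([cv2.resize(x,(400,356),interpolation=cv2.INTER_CUBIC) for x in(a,b)]))
E
```

```text
s0 (390, 258) [0.597 0.348 0.006]
s0 (372, 218) [0.519 0.273 0.021]
s0 (438, 240) [0.488 0.425 0.002]
s0 (416, 297) [0.682 0.427 0.025]
s0 (342, 266) [0.683 0.268 0.024]
s0 (409, 181) [0.428 0.317 0.085]
s0 (306, 226) [0.745 0.203 0.172]
s0 (318, 175) [0.433 0.096 0.007]
s0 (333, 158) [0.345 0.1   0.004]
s0 (300, 190) [ 0.499  0.078 -0.   ]
s0 (270, 155) [0.626 0.06  0.196]
s0 (275, 152) [0.621 0.068 0.202]
s0 (195, 155) [ 0.633 -0.132  0.12 ]
d0 (248, 322) [0.601 0.346 0.005]
d0 (240, 276) [0.676 0.267 0.015]
d0 (303, 311) [0.514 0.273 0.023]
d0 (263, 372) [0.513 0.424 0.023]
d0 (194, 330) [0.678 0.425 0.02 ]
d0 (335, 331) [0.428 0.309 0.085]
d0 (223, 196) [0.752 0.203 0.17 ]
d0 (375, 270) [0.429 0.092 0.007]
d0 (405, 290) [0.351 0.103 0.002]
d0 (350, 255) [0.496 0.084 0.007]
d0 (320, 172) [0.607 0.049 0.187]
d0 (325, 182) [0.598 0.038 0.152]
d0 (375, 160) [ 0.545 -0.132  0.114]
```

View pics/crop.png

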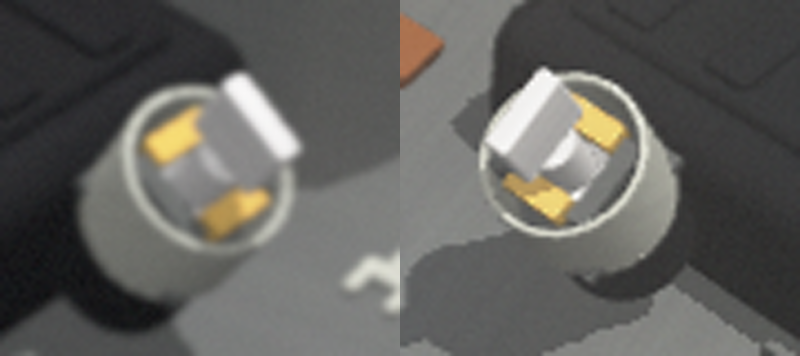

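The crop confirms it: a silver handle in the neck, with brass shoes on either side. The handle's broad side runs along the shoe-to-shoe line. Next I fit the neck and handle.

```bash
cat > fit.py <<'E'
from h import *
from scipy.optimize import least_squares
def frame(psi):
    d=np.array([-np.sin(psi),np.cos(psi),0]) # downhill dir
    z=np.sin(.55)*d+np.array([0,0,np.cos(.55)]); y=np.cross(z,-d); y/=np.linalg.norm(y); x=np.cross(y,z)
    return np.stack([x,y,z],1)
if __name__=='__main__':
    P=[];I=[]
    for f in('s0','d0'):
        p,d,c=load(f);w=cloud(d,c)
        m=(abs(w[...,0]-.61)<.12)&(abs(w[...,1]-.03)<.11)&(w[...,2]>.09)
        P.append(w[m]);I.append(np.c_[p[m],np.full(m.sum(),f=='d0')])
    P=np.vstack(P);I=np.vstack(I).astype(int)
    sat=I[:,:3].max(1)-I[:,:3].min(1); bri=I[:,:3].max(1)
    def res(q):
        F=frame(q[2]);L=(P-[q[0],q[1],.1])@F
        r=np.hypot(L[:,0],L[:,1]);e=r-.044
        m=(L[:,2]>.005)&(L[:,2]<.066)&(bri>90)
        # side and rim
        return np.where(m,np.clip(e,-.006,.006),.006)
    best=min((least_squares(res,[x,y,s],loss='soft_l1',f_scale=.002,diff_step=1e-3) for x in(.58,.6,.62) for y in(0,.02,.04) for s in(-.3,0,.3)),key=lambda b:b.cost)
    q=best.x;F=frame(q[2]);L=(P-[q[0],q[1],.1])@F
    print('seat',q,(abs(best.fun)<.003).sum());print(F.round(3))
    r=np.hypot(L[:,0],L[:,1])
    m=(abs(r-.043)<.004)&(bri>90);print('rim z pct',np.percentile(L[m,2],[50,90,95,99]))
    for cam in(0,1):
        h=(L[:,2]>.08)&(L[:,2]<.135)&(r<.045)&(I[:,3]==cam)
        H=L[h];print(cam,h.sum(),H.min(0).round(3),H.max(0).round(3),np.percentile(H,[3,50,97],axis=0).round(3).tolist())
        t=H[H[:,2]>.1]; (c0,(w,hh),ang)=cv2.minAreaRect((t[:,:2]*1000).astype(np.float32));print(c0,w,hh,ang)
    print('shoes',[(L[(sat>60)&(L[:,0]*s>0)&(r<.04)&(L[:,2]>0.03)].mean(0).round(3)) for s in(-1,1)])
E
python3 fit.py
```

```text
seat [ 0.60438305  0.00139986 -0.23172032] 1120
[[-0.196  0.973  0.12 ]
 [-0.83  -0.23   0.509]
 [ 0.523  0.     0.853]]
rim z pct [0.04164106 0.06081139 0.06173502 0.062896  ]
0 380 [-0.024 -0.006  0.08 ] [0.022 0.015 0.127] [[-0.023, -0.003, 0.082], [-0.001, 0.007, 0.111], [0.02, 0.01, 0.125]]
(-0.7994213104248047, 2.9355406761169434) 46.100921630859375 16.24820327758789 1.2609580755233765
1 327 [-0.026 -0.014  0.08 ] [0.02  0.007 0.126] [[-0.025, -0.01, 0.081], [-0.004, -0.007, 0.114], [0.018, 0.005, 0.125]]
(-3.1572418212890625, -1.6193618774414062) 45.785728454589844 15.781574249267578 0.9845720529556274
shoes [array([-0.023, -0.002,  0.058]), array([ 0.022, -0.001,  0.06 ])]
```

```bash
cat > nav.py <<'E'
from h import *
from fit import frame
from scipy.linalg import logm,expm
SEAT=np.array([.6044,.0014,.1]);F=frame(-.2317);TRAY=np.array([.598,.348,.005])
def pose(p,Rm):
    T=np.eye(4);T[:3,:3]=Rm;T[:3,3]=p;return T
def cur():
    s=robot.read_state();return pose(s['tool_pos'],R.from_rotvec(s['orientation']).as_matrix())
def neckpose(z,lean=0.,x=0.,y=0.):
    "TCP for tool on plug axis at height z above seat; lean about neck y (+ = towards +x), pivot at foot"
    Q=R.from_rotvec([0,lean,0]).as_matrix(); Rt=np.stack([np.cross([0,1,0],[0,0,-1.]),[0,1,0],[0,0,-1]],1)
    return pose(SEAT+F@([x,y,0]+Q@[0,0,z]),F@Q@Rt)
def rows(T1,n,T0=None):
    T0=cur() if T0 is None else T0
    D=expm(np.real(logm(np.linalg.inv(T0)@T1))/n)
    sl=D[:3,3]/.25; tw=R.from_matrix(D[:3,:3]).as_rotvec()/np.radians(60)
    print(n,'rows slide',sl.round(4).tolist(),'twist',tw.round(4).tolist(),'| mm',(250*np.linalg.norm(sl)).round(1),'deg',(60*np.linalg.norm(tw)).round(2))
    T=T0.copy();o=[]
    for i in range(n):
        T=T@D
        if i%4==3:o.append(T[:3,3].round(3).tolist())
    print('via',o)
E
python3 - <<'E'
from nav import *
C=cur();U=C.copy();U[2,3]=.36
rows(U,8); G=neckpose(.19); print(G.round(3)); rows(G,24,U)
M=pose([.45,-.22,.40],C[:3,:3]@R.from_rotvec([0,0,-.55]).as_matrix());rows(M,16,C);rows(G,16,M)
E
```

```text
8 rows slide [0.0, -0.0001, -0.0818] twist [-0.0, 0.0, 0.0] | mm 20.5 deg 0.0
via [[0.149, -0.581, 0.278], [0.149, -0.581, 0.36]]
[[ 0.196  0.973 -0.12   0.627]
 [ 0.83  -0.23  -0.509  0.098]
 [-0.523  0.    -0.853  0.262]
 [ 0.     0.     0.     1.   ]]
24 rows slide [0.1436, -0.0284, -0.023] twist [-0.012, -0.0197, -0.0421] | mm 37.0 deg 2.88
via [[0.277, -0.509, 0.378], [0.391, -0.414, 0.382], [0.486, -0.301, 0.372], [0.559, -0.175, 0.348], [0.607, -0.04, 0.311], [0.627, 0.098, 0.262]]
16 rows slide [0.1111, -0.0427, -0.0508] twist [0.0, 0.0, -0.0328] | mm 32.3 deg 1.97
via [[0.242, -0.507, 0.247], [0.324, -0.421, 0.298], [0.394, -0.325, 0.349], [0.45, -0.22, 0.4]]
16 rows slide [0.0991, -0.0026, 0.01] twist [-0.0089, -0.0321, -0.0313] | mm 24.9 deg 2.74
via [[0.513, -0.145, 0.385], [0.564, -0.064, 0.357], [0.603, 0.018, 0.315], [0.627, 0.098, 0.262]]
```

>>> play_rows(slide=[[0, 0, -0.08], [0, 0, -0.08], [0, 0, -0.08], [0, 0, -0.08], [0, 0, -0.08], [0, 0, -0.08], [0, 0, -0.08], [0, 0, -0.08]], twist=[[0, 0, 0], [0, 0, 0], [0, 0, 0], [0, 0, 0], [0, 0, 0], [0, 0, 0], [0, 0, 0], [0, 0, 0]], fingers=-1, force=50)

```text
t: 0.9
tool_pos: [0.1489, -0.581, 0.3576]
orientation: [-3.116, -0.393, 0.0]
force: [-0.4, 0.5, 0.4]
opening: 0.093
gripper_force: 0.0
```

>>> play_rows(slide=[[0.144, -0.028, -0.023], [0.144, -0.028, -0.023], [0.144, -0.028, -0.023], [0.144, -0.028, -0.023], [0.144, -0.028, -0.023], [0.144, -0.028, -0.023], [0.144, -0.028, -0.023], [0.144, -0.028, -0.023]], twist=[[-0.012, -0.02, -0.042], [-0.012, -0.02, -0.042], [-0.012, -0.02, -0.042], [-0.012, -0.02, -0.042], [-0.012, -0.02, -0.042], [-0.012, -0.02, -0.042], [-0.012, -0.02, -0.042], [-0.012, -0.02, -0.042]])

```text
t: 1.7
tool_pos: [0.3929, -0.4141, 0.3785]
orientation: [2.875, 0.898, -0.232]
force: [-0.2, -1.8, 0.1]
opening: 0.0931
gripper_force: 0.0
```

>>> play_rows(slide=[[0.144, -0.028, -0.023], [0.144, -0.028, -0.023], [0.144, -0.028, -0.023], [0.144, -0.028, -0.023], [0.144, -0.028, -0.023], [0.144, -0.028, -0.023], [0.144, -0.028, -0.023], [0.144, -0.028, -0.023]], twist=[[-0.012, -0.02, -0.042], [-0.012, -0.02, -0.042], [-0.012, -0.02, -0.042], [-0.012, -0.02, -0.042], [-0.012, -0.02, -0.042], [-0.012, -0.02, -0.042], [-0.012, -0.02, -0.042], [-0.012, -0.02, -0.042]])

```text
t: 2.5
tool_pos: [0.5622, -0.1752, 0.3425]
orientation: [2.544, 1.333, -0.439]
force: [0.6, -0.5, 0.4]
opening: 0.0929
gripper_force: 0.0
```

```bash
python3 - <<'E'
from nav import *
print(robot.read_state()['q'].round(2));print(cur()[:3,3]);rows(neckpose(.19),8)
E
```

```text
[-0.14  0.18  1.22 -0.38  1.83  0.38]
[ 0.56219293 -0.17522553  0.3424634 ]
8 rows slide [0.1417, -0.0298, -0.0259] twist [-0.0121, -0.0188, -0.0421] | mm 36.8 deg 2.86
via [[0.608, -0.04, 0.308], [0.627, 0.098, 0.262]]
```

>>> play_rows(slide=[[0.142, -0.03, -0.026], [0.142, -0.03, -0.026], [0.142, -0.03, -0.026], [0.142, -0.03, -0.026], [0.142, -0.03, -0.026], [0.142, -0.03, -0.026], [0.142, -0.03, -0.026], [0.142, -0.03, -0.026]], twist=[[-0.012, -0.019, -0.042], [-0.012, -0.019, -0.042], [-0.012, -0.019, -0.042], [-0.012, -0.019, -0.042], [-0.012, -0.019, -0.042], [-0.012, -0.019, -0.042], [-0.012, -0.019, -0.042], [-0.012, -0.019, -0.042]])

```text
t: 3.3
tool_pos: [0.6274, 0.0986, 0.2616]
orientation: [2.146, 1.697, -0.608]
force: [0.1, 0.4, -0.3]
opening: 0.0932
gripper_force: 0.0
```

```bash
python3 - <<'E'
from nav import *
snap('wrist','w0.png');print(robot.read_state()['q'].round(2))
p,d,c=load('w0');w=cloud(d,c);L=(w-SEAT)@F
r=np.hypot(L[...,0],L[...,1]);m=(L[...,2]>.08)&(L[...,2]<.135)&(r<.035)
H=L[m];print(m.sum(),np.percentile(H,[2,50,98],axis=0).round(4).tolist(),'tcp',((cur()[:3,3]-SEAT)@F).round(4))
rows(neckpose(.081),8)
E
```

```text
[ 0.36  0.52  1.01 -0.48  1.9   0.49]
984 [[-0.0269, -0.0116, 0.0805], [-0.0067, -0.0001, 0.1235], [0.0165, 0.0113, 0.1254]] tcp [-0.0073 -0.0029  0.1891]
8 rows slide [-0.0036, 0.0015, 0.054] twist [-0.0003, 0.0003, 0.0011] | mm 13.5 deg 0.07
via [[0.62, 0.073, 0.213], [0.614, 0.043, 0.169]]
```

View pics/w0.png

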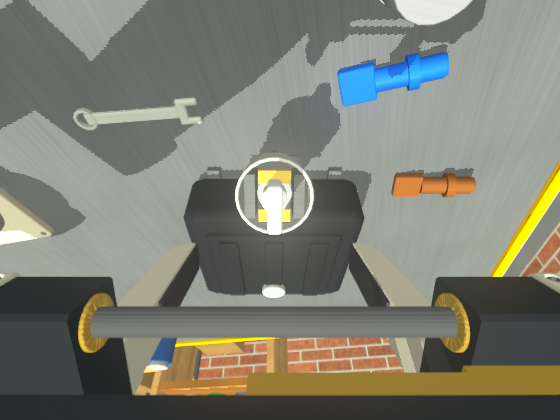

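The wrist view shows the thin edge of the handle (275,205) centred between the fingers with a shoe on each side. I'm descending along the neck axis.

>>> play_rows(slide=[[-0.002, 0.0015, 0.053], [-0.002, 0.0015, 0.053], [-0.002, 0.0015, 0.053], [-0.002, 0.0015, 0.053], [-0.002, 0.0015, 0.053], [-0.002, 0.0015, 0.053], [-0.002, 0.0015, 0.053], [-0.002, 0.0015, 0.053]], twist=[[0, 0, 0.001], [0, 0, 0.001], [0, 0, 0.001], [0, 0, 0.001], [0, 0, 0.001], [0, 0, 0.001], [0, 0, 0.001], [0, 0, 0.001]])

```text
t: 4.15
tool_pos: [0.6165, 0.0386, 0.1736]
orientation: [2.155, 1.685, -0.604]
force: [-0.3, 1.0, -0.4]
opening: 0.0932
gripper_force: 0.0
```

>>> play_rows(slide=[[0, 0, 0], [0, 0, 0], [0, 0, 0], [0, 0, 0], [0, 0, 0], [0, 0, 0], [0, 0, 0], [0, 0, 0]], twist=[[0, 0, 0], [0, 0, 0], [0, 0, 0], [0, 0, 0], [0, 0, 0], [0, 0, 0], [0, 0, 0], [0, 0, 0]], fingers=1, force=45)

```text
t: 4.95
tool_pos: [0.6167, 0.0394, 0.1745]
orientation: [2.155, 1.685, -0.604]
force: [-0.7, 0.2, -0.7]
opening: 0.0336
gripper_force: 0.0
```

```bash
python3 - <<'E'
from nav import *
C=cur();print('tcp in neck',((C[:3,3]-SEAT)@F).round(4),robot.read_state()['opening'],robot.read_state()['wrist_torque'])
rows(neckpose(.083,.35),8);rows(neckpose(.083,-.35),16,neckpose(.083,.35))
E
```

```text
tcp in neck [0.005  0.0032 0.0843] 0.03357650768185693 [ 0.17059669 -0.18145514 -0.03697724]
8 rows slide [-0.0121, -0.0015, 0.0013] twist [0.0001, 0.0418, -0.0014] | mm 3.1 deg 2.51
via [[0.612, 0.029, 0.179], [0.608, 0.017, 0.181]]
16 rows slide [0.0145, 0.0, 0.0003] twist [0.0, -0.0418, 0.0] | mm 3.6 deg 2.51
via [[0.611, 0.031, 0.177], [0.614, 0.044, 0.171], [0.617, 0.055, 0.162], [0.619, 0.065, 0.152]]
```

>>> play_rows(slide=[[0.014, -0.006, 0.004], [0.014, -0.006, 0], [0, 0, 0], [0, 0, 0], [0, 0, 0], [0, 0, 0], [0, 0, 0], [0, 0, 0]], twist=[[0, 0, 0], [0, 0, 0], [0, 0, 0], [0, 0, 0], [0, 0, 0], [0, 0, 0], [0, 0, 0], [0, 0, 0]])

```text
t: 5.75
tool_pos: [0.615, 0.0452, 0.1698]
orientation: [2.155, 1.685, -0.604]
force: [0.3, 0.0, -2.9]
opening: 0.0136
gripper_force: 45.0
```

```bash
python3 - <<'E'
from nav import *
C=cur();print('tcp in neck',((C[:3,3]-SEAT)@F).round(4),robot.read_state()['wrist_torque'])
L=lambda a:neckpose(.083,a) ; 
for a in(.2,.35):rows(L(a),8,L(0) if a==.2 else L(.2))
E
```

```text
tcp in neck [-0.002   0.0003  0.0831] [ 0.53263101 -0.24865237 -0.01657349]
8 rows slide [-0.0083, 0.0, 0.0001] twist [-0.0, 0.0239, 0.0] | mm 2.1 deg 1.43
via [[0.613, 0.037, 0.175], [0.611, 0.029, 0.178]]
8 rows slide [-0.0062, 0.0, 0.0001] twist [0.0, 0.0179, 0.0] | mm 1.6 deg 1.07
via [[0.61, 0.023, 0.18], [0.608, 0.017, 0.181]]
```

The handle is gripped (opening 13.6 mm). I'm rocking it uphill, watching the force.

>>> play_rows(slide=[[-0.0083, 0, 0], [-0.0083, 0, 0], [-0.0083, 0, 0], [-0.0083, 0, 0], [-0.0083, 0, 0], [-0.0083, 0, 0], [-0.0083, 0, 0], [-0.0083, 0, 0]], twist=[[0, 0.024, 0], [0, 0.024, 0], [0, 0.024, 0], [0, 0.024, 0], [0, 0.024, 0], [0, 0.024, 0], [0, 0.024, 0], [0, 0.024, 0]])

```text
t: 6.55
tool_pos: [0.6121, 0.0342, 0.1771]
orientation: [2.283, 1.79, -0.388]
force: [2.6, 14.2, -3.0]
opening: 0.0136
gripper_force: 45.0
```

>>> play_rows(slide=[[-0.0083, 0, 0], [-0.0083, 0, 0], [-0.0083, 0, 0], [-0.0083, 0, 0], [0, 0, 0], [0, 0, 0], [0, 0, 0], [0, 0, 0]], twist=[[0, 0.024, 0], [0, 0.024, 0], [0, 0.024, 0], [0, 0.024, 0], [0, 0, 0], [0, 0, 0], [0, 0, 0], [0, 0, 0]])

```text
t: 7.35
tool_pos: [0.6104, 0.027, 0.1802]
orientation: [2.341, 1.836, -0.278]
force: [4.2, 15.9, -3.6]
opening: 0.0139
gripper_force: 45.0
```

```bash
cat > st.py <<'E'
from nav import *
def st():
    C=cur();s=robot.read_state();print('tcp neck',((C[:3,3]-SEAT)@F).round(4),'F neck',(F.T@s['force']).round(1),'tau',(F.T@s['wrist_torque']).round(2),'lean deg',np.degrees(R.from_matrix(neckpose(0)[:3,:3].T@C[:3,:3]).as_rotvec()).round(1),'open',s['opening'],s['gripper_force'])
if __name__=='__main__': st()
E
python3 - <<'E'
from st import *
st()
snap('side','d1.png');p,d,c=snap('wrist','w1.png');
a=cv2.imread('pics/d1.png')[130:250,260:420];b=cv2.imread('pics/w1.png')
cv2.imwrite('pics/v1.png',np.hstack([cv2.resize(a,(400,300)),cv2.resize(b,(400,300))]))
E
```

```text
tcp neck [ 0.0195 -0.      0.0821] F neck [-15.9   0.5   5.6] tau [ 0.09  3.54 -0.02] lean deg [-0.1 17.7  0.6] open 0.013891704559535605 44.996457695961
```

View pics/v1.png

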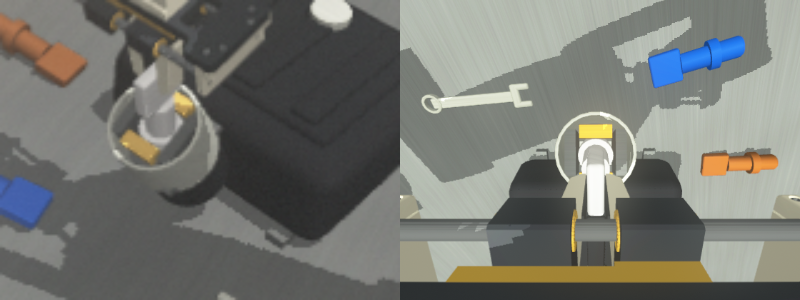

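The plug leans uphill with the left shoe clear in both views. The shoe is moving at about 16 N, so I push on to about 21° effective lean.

>>> play_rows(slide=[[-0.0083, 0, 0], [-0.0083, 0, 0], [-0.0083, 0, 0], [-0.0083, 0, 0], [0, 0, 0], [0, 0, 0], [0, 0, 0], [0, 0, 0]], twist=[[0, 0.024, 0], [0, 0.024, 0], [0, 0.024, 0], [0, 0.024, 0], [0, 0, 0], [0, 0, 0], [0, 0, 0], [0, 0, 0]])

```text
t: 8.25
tool_pos: [0.609, 0.0216, 0.182]
orientation: [2.396, 1.883, -0.158]
force: [7.5, 24.9, -5.8]
opening: 0.0135
gripper_force: 45.0
```

```bash
python3 st.py
```

```text
tcp neck [ 0.0252 -0.0001  0.0808] F neck [-25.1   1.5   8.6] tau [ 0.28  5.26 -0.06] lean deg [-0.2 23.7  0.5] open 0.013482198799955658 44.996110796928406
```

>>> play_rows(slide=[[0.0145, 0, 0], [0.0145, 0, 0], [0.0145, 0, 0], [0.0145, 0, 0], [0.0145, 0, 0], [0.0145, 0, 0], [0.0145, 0, 0], [0.0145, 0, 0]], twist=[[0, -0.042, 0], [0, -0.042, 0], [0, -0.042, 0], [0, -0.042, 0], [0, -0.042, 0], [0, -0.042, 0], [0, -0.042, 0], [0, -0.042, 0]])

```text
t: 9.05
tool_pos: [0.6153, 0.0403, 0.1788]
orientation: [2.187, 1.703, -0.552]
force: [-5.8, -1.3, 24.7]
opening: 0.014
gripper_force: 45.2
```

```bash
python3 st.py
```

```text
tcp neck [0.0068 0.0017 0.0883] F neck [15.1 -5.4 19.7] tau [-1.36 -2.68  0.19] lean deg [-0.1  2.7  0.9] open 0.014035379425642727 45.15136957168579
```

>>> play_rows(slide=[[0.0145, 0, 0], [0.0145, 0, 0], [0.0145, 0, 0], [0.0145, 0, 0], [0.0145, 0, 0], [0.0145, 0, 0], [0, 0, 0], [0, 0, 0]], twist=[[0, -0.042, 0], [0, -0.042, 0], [0, -0.042, 0], [0, -0.042, 0], [0, -0.042, 0], [0, -0.042, 0], [0, 0, 0], [0, 0, 0]])

```text
t: 9.85
tool_pos: [0.6193, 0.0582, 0.1631]
orientation: [2.01, 1.567, -0.801]
force: [-1.1, -2.2, 6.4]
opening: 0.0136
gripper_force: 45.0
```

```bash
python3 st.py
```

```text
tcp neck [-0.017   0.0015  0.0845] F neck [ 5.4 -0.6  4.2] tau [ 0.   -1.11 -0.03] lean deg [  0.1 -12.3   0.8] open 0.013575514587506101 44.99015986919403
```

>>> play_rows(slide=[[0.0145, 0, 0], [0.0145, 0, 0], [0.0145, 0, 0], [0.0145, 0, 0], [0.0145, 0, 0], [0, 0, 0], [0, 0, 0], [0, 0, 0]], twist=[[0, -0.042, 0], [0, -0.042, 0], [0, -0.042, 0], [0, -0.042, 0], [0, -0.042, 0], [0, 0, 0], [0, 0, 0], [0, 0, 0]])

```text
t: 10.65
tool_pos: [0.6221, 0.07, 0.1487]
orientation: [1.852, 1.443, -0.986]
force: [0.9, -2.2, 4.2]
opening: 0.0137
gripper_force: 45.0
```

```bash
python3 - <<'E'
from st import *
st()
snap('scene','s2.png');snap('side','d2.png')
a=cv2.imread('pics/d2.png')[130:250,260:420];b=cv2.imread('pics/s2.png')[90:210,190:350]
cv2.imwrite('pics/v2.png',np.hstack([cv2.resize(x,(400,300),interpolation=cv2.INTER_CUBIC) for x in(a,b)]))
E
```

```text
tcp neck [-0.0349  0.0014  0.0785] F neck [3.8 1.4 2.6] tau [ 0.18 -0.95  0.12] lean deg [  0.2 -24.8   0.8] open 0.01368400574828241 44.98186111450195
```

View pics/v2.png

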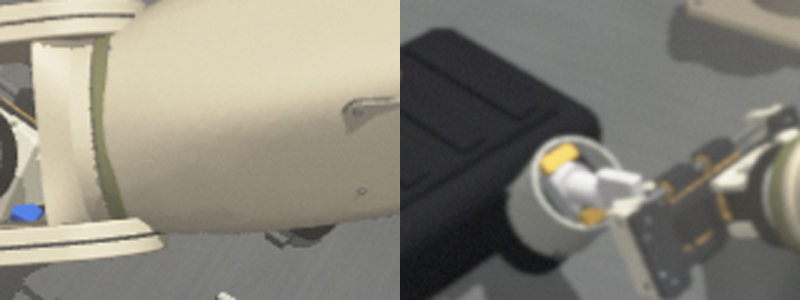

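The scene view shows the plug leaning far downhill with both shoes visible, but the force is low. I'll measure the shoes and plug in the depth data.

```bash
python3 - <<'E'
from st import *
for f in('s0','d0','w0','d1','w1','s2'):
    p,d,c=load(f);w=cloud(d,c);L=(w-SEAT)@F;q=p.astype(int);r=np.hypot(L[...,0],L[...,1])
    b=(q[...,0]-q[...,2]>70)&(r<.042)&(L[...,2]>.035)&(L[...,2]<.075)
    for s in(-1,1):
        m=b&(L[...,0]*s>0)&(abs(L[...,1])<.012)
        if m.sum()>5:print(f,s,m.sum(),'x pct',np.percentile(L[m][:,0],[3,25,50,75,97]).round(4),'z',np.percentile(L[m][:,2],[5,50,95]).round(4))
p,d,c=load('s2');w=cloud(d,c);L=(w-SEAT)@F;q=p.astype(int)
m=(np.ptp(q,axis=2)<25)&(q.min(2)>150)&(np.hypot(L[...,0]+.02,L[...,1])<.05)&(L[...,2]>.03)&(L[...,2]<.13)&(abs(L[...,1])<.02)
for z in np.arange(.04,.13,.01):
    k=m&(abs(L[...,2]-z)<.005)
    if k.sum()>3:print(z.round(3),k.sum(),np.percentile(L[k][:,0],[5,50,95]).round(3),np.percentile(L[k][:,1],[5,50,95]).round(3))
E
```

```text
s0 -1 56 x pct [-0.0283 -0.026  -0.0231 -0.0195 -0.0158] z [0.0552 0.0581 0.0607]
s0 1 60 x pct [0.0161 0.0194 0.0233 0.0271 0.0301] z [0.0538 0.0586 0.0611]
d0 -1 49 x pct [-0.0293 -0.0267 -0.0244 -0.0212 -0.0172] z [0.0566 0.0585 0.061 ]
d0 1 48 x pct [0.0142 0.0178 0.022  0.0255 0.0283] z [0.0571 0.0596 0.0615]
w0 -1 241 x pct [-0.0315 -0.0295 -0.0264 -0.0232 -0.0186] z [0.0578 0.0601 0.0612]
w0 1 72 x pct [0.0133 0.0165 0.0196 0.0233 0.0262] z [0.0591 0.0602 0.0612]
d1 -1 61 x pct [-0.0305 -0.0274 -0.0237 -0.0208 -0.0172] z [0.0569 0.0589 0.0608]
d1 1 25 x pct [0.0229 0.0266 0.0298 0.0331 0.036 ] z [0.0555 0.0588 0.0617]
w1 -1 625 x pct [-0.0321 -0.0289 -0.0251 -0.0212 -0.0177] z [0.0586 0.0601 0.0613]
s2 -1 21 x pct [-0.0338 -0.0316 -0.0288 -0.0266 -0.0229] z [0.0564 0.058  0.0597]
s2 1 63 x pct [0.0231 0.0259 0.0295 0.0336 0.0368] z [0.056  0.0585 0.0607]
0.05 8 [0.001 0.004 0.018] [-0.018  0.015  0.018]
0.06 92 [-0.     0.012  0.02 ] [-0.011  0.009  0.017]
0.07 40 [-0.008  0.001  0.006] [-0.002  0.01   0.016]
0.08 51 [-0.023 -0.01  -0.002] [0.    0.011 0.016]
0.09 18 [-0.033 -0.013 -0.008] [0.007 0.009 0.012]
0.1 22 [-0.033 -0.01  -0.005] [-0.003  0.006  0.011]
0.11 35 [-0.038 -0.018 -0.013] [-0.013  0.007  0.014]
0.12 60 [-0.044 -0.039 -0.022] [-0.011  0.004  0.016]
```

Compared with the start, the right shoe is back about 7 mm and the left about 5.5–7 mm, so both are free. Next I bring the plug back to centre and pull along the neck.

```bash
python3 - <<'E'
from st import *
rows(neckpose(.083,0,-.001),8)
E
```

```text
8 rows slide [-0.0172, -0.0006, 0.0019] twist [-0.0004, 0.0518, -0.0016] | mm 4.3 deg 3.11
via [[0.619, 0.058, 0.161], [0.615, 0.044, 0.17]]
```

>>> play_rows(slide=[[-0.0172, 0, 0], [-0.0172, 0, 0], [-0.0172, 0, 0], [-0.0172, 0, 0], [-0.0172, 0, 0], [-0.0172, 0, 0], [-0.0172, 0, 0], [-0.0172, 0, 0]], twist=[[0, 0.052, 0], [0, 0.052, 0], [0, 0.052, 0], [0, 0.052, 0], [0, 0.052, 0], [0, 0.052, 0], [0, 0.052, 0], [0, 0.052, 0]])

```text
t: 11.55
tool_pos: [0.617, 0.0517, 0.1718]
orientation: [2.16, 1.693, -0.588]
force: [3.6, 16.5, 2.0]
opening: 0.0134
gripper_force: 45.0
```

>>> play_rows(slide=[[0, 0, 0], [0, 0, -0.015], [0, 0, -0.015], [0, 0, -0.015], [0, 0, -0.015], [0, 0, -0.015], [0, 0, -0.015], [0, 0, 0]], twist=[[0, 0, 0], [0, 0, 0], [0, 0, 0], [0, 0, 0], [0, 0, 0], [0, 0, 0], [0, 0, 0], [0, 0, 0]])

```text
t: 12.35
tool_pos: [0.6188, 0.059, 0.1918]
orientation: [2.156, 1.685, -0.601]
force: [1.4, 0.3, -2.2]
opening: 0.0136
gripper_force: 45.0
```

```bash
python3 st.py
```

```text
tcp neck [-0.0026  0.0008  0.1093] F neck [-1.6  1.3 -1.6] tau [ 0.1   0.56 -0.01] lean deg [0.  0.1 0.7] open 0.013631270255561764 44.998539090156555
```

>>> play_rows(slide=[[0, 0, -0.04], [0, 0, -0.04], [0, 0, -0.04], [0, 0, -0.04], [0, 0, -0.04], [0, 0, -0.04], [0, 0, -0.04], [0, 0, -0.02]], twist=[[0, 0, 0], [0, 0, 0], [0, 0, 0], [0, 0, 0], [0, 0, 0], [0, 0, 0], [0, 0, 0], [0, 0, 0]])

```text
t: 13.15
tool_pos: [0.6279, 0.0978, 0.2557]
orientation: [2.156, 1.686, -0.6]
force: [1.3, 0.2, -2.6]
opening: 0.0137
gripper_force: 45.0
```

```bash
python3 - <<'E'
from st import *
st()
snap('scene','s3.png');snap('side','d3.png')
a=cv2.imread('pics/d3.png')[80:290,200:480];b=cv2.imread('pics/s3.png')[40:250,170:450]
cv2.imwrite('pics/v3.png',np.hstack([cv2.resize(x,(400,300),interpolation=cv2.INTER_CUBIC) for x in(a,b)]))
E
```

```text
tcp neck [-0.0032  0.0007  0.1846] F neck [-1.7  1.2 -1.9] tau [ 0.09  0.59 -0.03] lean deg [0.  0.1 0.7] open 0.013687458482097991 44.998642802238464
```

View pics/v3.png

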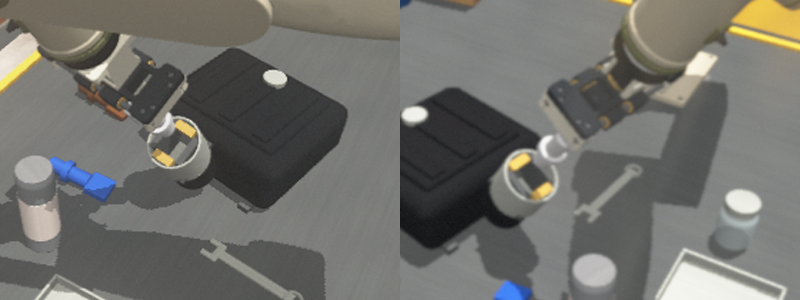

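The plug is out: its bead (550,148 in the right half) is clear above the rim, with both shoes visible inside. I'll raise it further, swing it towards upright, then measure its tilt in the grip.

```bash
python3 - <<'E'
from st import *
y=F[:,1];z=np.array([0,0,-1.]);V=np.stack([np.cross(y,z),y,z],1)
U=cur();U[:3,3]-=.05*U[:3,2]
A=pose([.598,.348,.26],V);rows(U,4);rows(A,12,U)
E
```

```text
4 rows slide [-0.0, 0.0, -0.05] twist [-0.0, 0.0, -0.0] | mm 12.5 deg 0.0
via [[0.634, 0.123, 0.298]]
12 rows slide [0.0716, -0.0293, -0.0085] twist [0.0002, 0.0436, -0.0009] | mm 19.5 deg 2.61
via [[0.622, 0.195, 0.273], [0.61, 0.271, 0.26], [0.598, 0.348, 0.26]]
```

>>> play_rows(slide=[[0, 0, -0.05], [0, 0, -0.05], [0, 0, -0.05], [0, 0, -0.05], [0.072, -0.029, -0.0085], [0.072, -0.029, -0.0085], [0.072, -0.029, -0.0085], [0.072, -0.029, -0.0085]], twist=[[0, 0, 0], [0, 0, 0], [0, 0, 0], [0, 0, 0], [0, 0.0436, 0], [0, 0.0436, 0], [0, 0.0436, 0], [0, 0.0436, 0]])

```text
t: 14.05
tool_pos: [0.6213, 0.1955, 0.2704]
orientation: [2.272, 1.777, -0.416]
force: [-0.5, -0.3, -3.8]
opening: 0.0136
gripper_force: 45.0
```

>>> play_rows(slide=[[0.072, -0.029, -0.0085], [0.072, -0.029, -0.0085], [0.072, -0.029, -0.0085], [0.072, -0.029, -0.0085], [0.072, -0.029, -0.0085], [0.072, -0.029, -0.0085], [0.072, -0.029, -0.0085], [0.072, -0.029, -0.0085]], twist=[[0, 0.0436, 0], [0, 0.0436, 0], [0, 0.0436, 0], [0, 0.0436, 0], [0, 0.0436, 0], [0, 0.0436, 0], [0, 0.0436, 0], [0, 0.0436, 0]])

```text
t: 14.85
tool_pos: [0.5995, 0.3486, 0.2575]
orientation: [2.472, 1.935, 0.004]
force: [-0.7, -1.1, -2.9]
opening: 0.0134
gripper_force: 45.0
```

>>> play_rows(slide=[[0, 0, 0], [0, 0, 0], [0, 0, 0], [0, 0, 0], [0, 0, 0], [0, 0, 0], [0, 0, 0], [0, 0, 0]], twist=[[0, 0, 0], [0, 0, 0], [0, 0, 0], [0, 0, 0], [0, 0, 0], [0, 0, 0], [0, 0, 0], [0, 0, 0]])

```text
t: 15.65
tool_pos: [0.5999, 0.3484, 0.2584]
orientation: [2.47, 1.934, 0.004]
force: [-0.5, 0.9, -2.0]
opening: 0.0137
gripper_force: 45.0
```

```bash
python3 - <<'E'
from st import *
C=cur();print(C.round(3))
ims=[]
for n,f in(('scene','s4'),('side','d4')):
    p,d,c=snap(n,f+'.png');w=cloud(d,c);L=(w-C[:3,3])@C[:3,:3]
    m=(np.hypot(L[...,0],L[...,1])<.06)&(L[...,2]>.002)&(L[...,2]<.13)
    v,u=np.where(m);print(n,m.sum(),u.min(),u.max(),v.min(),v.max())
    for z in np.arange(.005,.125,.01):
        k=m&(abs(L[...,2]-z)<.005)
        if k.sum()>3:print(z.round(3),k.sum(),'x',np.percentile(L[k][:,0],[5,50,95]).round(4),'y',np.percentile(L[k][:,1],[5,50,95]).round(4))
    U,Vv=int(np.median(u)),int(np.median(v));x0=min(max(U-70,0),420);y0=min(max(Vv-52,0),315)
    ims.append(cv2.resize(p[y0:y0+105,x0:x0+140,::-1],(400,300),interpolation=cv2.INTER_CUBIC))
cv2.imwrite('pics/v4.png',np.hstack(ims))
E
```

```text
[[ 0.24   0.971  0.005  0.6  ]
 [ 0.971 -0.24  -0.001  0.348]
 [-0.     0.005 -1.     0.258]
 [ 0.     0.     0.     1.   ]]
scene 551 397 423 172 205
0.005 55 x [-0.0136 -0.0008  0.0087] y [0.0035 0.0116 0.0152]
0.015 67 x [-0.0148 -0.0012  0.008 ] y [0.0023 0.0115 0.0151]
0.025 62 x [-0.0162 -0.0015  0.0073] y [0.0044 0.0116 0.0147]
0.035 154 x [-0.0245 -0.0033  0.01  ] y [-0.0066  0.011   0.0189]
0.045 88 x [-0.0203  0.0008  0.0119] y [0.0011 0.0164 0.0203]
0.055 24 x [-0.0159 -0.0048  0.0045] y [0.0066 0.0121 0.0178]
0.065 59 x [-0.0183 -0.0058  0.0044] y [0.005  0.0121 0.0146]
0.075 42 x [-0.019  -0.0047  0.0035] y [0.0001 0.011  0.0142]
side 510 232 255 250 281
0.005 63 x [-0.0117 -0.0002  0.0098] y [-0.0145 -0.0111 -0.0065]
0.015 55 x [-0.0106  0.0033  0.0104] y [-0.0144 -0.012  -0.003 ]
0.025 54 x [-0.0109  0.0033  0.01  ] y [-0.0149 -0.0116 -0.0006]
0.035 138 x [-0.0224 -0.0023  0.0115] y [-0.019  -0.0124  0.0065]
0.045 119 x [-0.013   0.0075  0.0145] y [-0.0208 -0.0125  0.0087]
0.055 11 x [-0.0092  0.0094  0.0133] y [-0.0202 -0.0133  0.0003]
0.065 29 x [-0.0119 -0.0007  0.0061] y [-0.0147 -0.0121 -0.0052]
0.075 41 x [-0.014  -0.0002  0.0061] y [-0.0147 -0.0122 -0.0001]
```

View pics/v4.png

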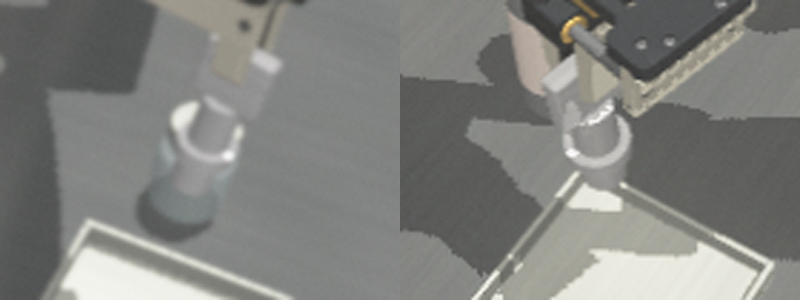

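The plug hangs about 4° off in the grip (its foot leans towards tool −x). Both views show it hanging freely, and it sits over the tray centre. I'll go down and correct the tilt.

>>> play_rows(slide=[[0, 0, 0.085], [0, 0, 0.085], [0, 0, 0.085], [0, 0, 0.085], [0, 0, 0.085], [0, 0, 0.085], [0, 0, 0.085], [0, 0, 0]], twist=[[0, 0, 0], [0, 0, 0], [0, 0, 0], [0, 0, 0], [0, 0, 0], [0, 0, 0], [0, 0.032, 0], [0, 0.032, 0]])

```text
t: 16.55
tool_pos: [0.598, 0.3475, 0.1048]
orientation: [-2.441, -1.913, -0.077]
force: [-1.0, 0.2, -3.1]
opening: 0.0135
gripper_force: 45.0
```

```bash
python3 - <<'E'
from st import *
C=cur();print(C.round(3))
V=np.diag([1,1,1.])
for n,f in(('scene','s5'),('side','d5')):
    p,d,c=snap(n,f+'.png');w=cloud(d,c);L=(w-C[:3,3])
    m=(np.hypot(L[...,0],L[...,1])<.05)&(L[...,2]<-.002)&(w[...,2]>.0)
    for z in np.arange(.005,.11,.01):
        k=m&(abs(-L[...,2]-z)<.005)
        if k.sum()>3:print(n,z.round(3),k.sum(),'x',np.percentile(L[k][:,0],[5,50,95]).round(4),'y',np.percentile(L[k][:,1],[5,50,95]).round(4))
E
```

```text
[[ 0.239  0.971  0.015  0.598]
 [ 0.969 -0.239  0.062  0.347]
 [ 0.064 -0.    -0.998  0.105]
 [ 0.     0.     0.     1.   ]]
scene 0.005 38 x [0.0059 0.0108 0.0134] y [-0.0144 -0.0039  0.0071]
scene 0.015 44 x [0.0034 0.0104 0.0138] y [-0.0157 -0.0027  0.0084]
scene 0.025 43 x [0.0015 0.0108 0.014 ] y [-0.0137 -0.002   0.0085]
scene 0.035 131 x [-0.0075  0.0096  0.0176] y [-0.0225 -0.0033  0.013 ]
scene 0.045 56 x [0.0051 0.016  0.0192] y [-0.0207 -0.0025  0.0139]
scene 0.055 12 x [0.01   0.0122 0.0152] y [-0.0117 -0.0025  0.0043]
scene 0.065 38 x [0.0042 0.0106 0.0131] y [-0.0145 -0.0026  0.008 ]
scene 0.075 30 x [0.0027 0.0105 0.0131] y [-0.0167 -0.0042  0.0075]
scene 0.095 941 x [-0.0313  0.0079  0.042 ] y [-0.041   0.0057  0.0418]
scene 0.105 157 x [-0.0345  0.0058  0.0419] y [-0.0371  0.0073  0.0388]
side 0.005 26 x [-0.0141 -0.0114 -0.0019] y [-0.0055  0.0051  0.0114]
side 0.015 27 x [-0.0139 -0.0103 -0.0016] y [-0.0042  0.0064  0.0103]
side 0.025 31 x [-0.0139 -0.0078  0.0035] y [-0.0036  0.008   0.0103]
side 0.035 129 x [-0.0181 -0.0099  0.0111] y [-0.0171  0.0067  0.0147]
side 0.045 38 x [-0.0198 -0.0132  0.0035] y [-0.008   0.0112  0.0159]
side 0.065 19 x [-0.0136 -0.0107 -0.001 ] y [-0.0041  0.0056  0.0098]
side 0.075 17 x [-0.0138 -0.0092  0.0032] y [-0.0043  0.0076  0.0096]
side 0.095 759 x [-0.0418 -0.0097  0.042 ] y [-0.0365  0.0053  0.0402]
side 0.105 596 x [-0.0429 -0.0075  0.0403] y [-0.0368  0.0139  0.0433]
```

The plug is vertical now. Final descent to the tray floor.

>>> play_rows(slide=[[0, 0, 0.015], [0, 0, 0.015], [0, 0, 0.01], [0, 0, 0.008], [0, 0, 0.006], [0, 0, 0.006], [0, 0, 0.006], [0, 0, 0]], twist=[[0, 0, 0], [0, 0, 0], [0, 0, 0], [0, 0, 0], [0, 0, 0], [0, 0, 0], [0, 0, 0], [0, 0, 0]])

```text
t: 17.45
tool_pos: [0.6008, 0.3493, 0.0929]
orientation: [-2.443, -1.913, -0.086]
force: [0.9, 0.1, -2.3]
opening: 0.0134
gripper_force: 45.0
```

>>> play_rows(slide=[[0, 0, 0.005], [0, 0, 0.005], [0, 0, 0.005], [0, 0, 0], [0, 0, 0], [0, 0, 0], [0, 0, 0], [0, 0, 0]], twist=[[0, 0, 0], [0, 0, 0], [0, 0, 0], [0, 0, 0], [0, 0, 0], [0, 0, 0], [0, 0, 0], [0, 0, 0]])

```text
t: 18.25
tool_pos: [0.601, 0.3496, 0.0895]
orientation: [-2.443, -1.913, -0.086]
force: [-0.1, 0.5, -2.8]
opening: 0.0136
gripper_force: 45.0
```

>>> play_rows(slide=[[0, 0, 0.004], [0, 0, 0.004], [0, 0, 0.004], [0, 0, 0], [0, 0, 0], [0, 0, 0], [0, 0, 0], [0, 0, 0]], twist=[[0, 0, 0], [0, 0, 0], [0, 0, 0], [0, 0, 0], [0, 0, 0], [0, 0, 0], [0, 0, 0], [0, 0, 0]])

```text
t: 19.05
tool_pos: [0.601, 0.3497, 0.0864]
orientation: [-2.443, -1.913, -0.086]
force: [-0.6, 0.4, -3.7]
opening: 0.0137
gripper_force: 45.0
```

>>> play_rows(slide=[[0, 0, 0.004], [0, 0, 0.004], [0, 0, 0.004], [0, 0, 0], [0, 0, 0], [0, 0, 0], [0, 0, 0], [0, 0, 0]], twist=[[0, 0, 0], [0, 0, 0], [0, 0, 0], [0, 0, 0], [0, 0, 0], [0, 0, 0], [0, 0, 0], [0, 0, 0]])

```text
t: 19.85
tool_pos: [0.6019, 0.3504, 0.0861]
orientation: [-2.443, -1.914, -0.09]
force: [-3.9, -2.2, 10.0]
opening: 0.0134
gripper_force: 45.1
```

Contact (10 N). I'll ease off the push, then open.

>>> play_rows(slide=[[0, 0, -0.005], [0, 0, -0.004], [0, 0, 0], [0, 0, 0], [0, 0, 0], [0, 0, 0], [0, 0, 0], [0, 0, 0]], twist=[[0, 0, 0], [0, 0, 0], [0, 0, 0], [0, 0, 0], [0, 0, 0], [0, 0, 0], [0, 0, 0], [0, 0, 0]], force=8)

```text
t: 20.65
tool_pos: [0.6013, 0.3499, 0.0861]
orientation: [-2.443, -1.913, -0.087]
force: [-0.7, 1.2, 5.4]
opening: 0.0139
gripper_force: 8.0
```

>>> play_rows(slide=[[0, 0, 0], [0, 0, 0], [0, 0, 0], [0, 0, 0], [0, 0, 0], [0, 0, 0], [0, 0, 0], [0, 0, 0]], twist=[[0, 0, 0], [0, 0, 0], [0, 0, 0], [0, 0, 0], [0, 0, 0], [0, 0, 0], [0, 0, 0], [0, 0, 0]], fingers=-0.3)

```text
t: 21.45
tool_pos: [0.6011, 0.3498, 0.0858]
orientation: [-2.443, -1.913, -0.086]
force: [0.6, 0.1, 0.5]
opening: 0.0605
gripper_force: 0.0
```

>>> play_rows(slide=[[0, 0, -0.03], [0, 0, -0.06], [0, 0, -0.08], [0, 0, -0.1], [0, 0, -0.1], [0, 0, -0.1], [0, 0, -0.1], [0, 0, -0.05]], twist=[[0, 0, 0], [0, 0, 0], [0, 0, 0], [0, 0, 0], [0, 0, 0], [0, 0, 0], [0, 0, 0], [0, 0, 0]])

```text
t: 22.25
tool_pos: [0.5991, 0.3404, 0.2454]
orientation: [-2.444, -1.914, -0.095]
force: [0.5, 0.5, 1.1]
opening: 0.0608
gripper_force: 0.0
```

```bash
python3 - <<'E'
from st import *
ims=[]
for n,f in(('scene','s6'),('side','d6')):
    p,d,c=snap(n,f+'.png');w=cloud(d,c)
    L=w-TRAY;m=(np.hypot(L[...,0],L[...,1])<.06)&(L[...,2]>.01)&(L[...,2]<.13)
    H=L[m];print(n,m.sum(),'top',np.percentile(H[:,2],99).round(4))
    for z in(.02,.06,.11):
        k=H[abs(H[:,2]-z)<.008];print(z,len(k),np.percentile(k,[5,50,95],axis=0)[:,:2].round(3).tolist())
    ims.append(cv2.resize(p[:,:,::-1],(400,300)))
cv2.imwrite('pics/v6.png',np.hstack(ims))
E
```

```text
scene 820 top 0.1246
0.02 41 [[0.008, -0.014], [0.014, -0.002], [0.017, 0.009]]
0.06 67 [[0.005, -0.015], [0.014, -0.002], [0.017, 0.009]]
0.11 132 [[0.004, -0.023], [0.009, -0.003], [0.013, 0.019]]
side 678 top 0.1233
0.02 9 [[-0.011, 0.002], [-0.008, 0.009], [-0.002, 0.011]]
0.06 45 [[-0.011, -0.003], [-0.007, 0.009], [0.005, 0.012]]
0.11 95 [[-0.009, -0.015], [-0.004, 0.004], [0.006, 0.022]]
```

View pics/v6.png

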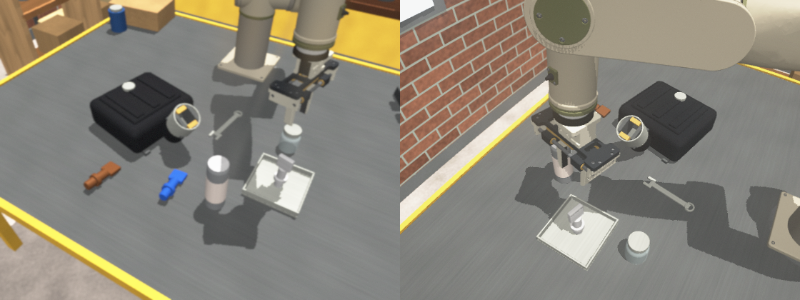

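The plug stands upright in the tray (280,175 on the left, 577,220 on the right), with its top 0.123 m above the floor, and the gripper is clear. The jar, spray can and wrench look undisturbed. Handing in.

```bash
python3 -c "
from plant import robot
print(robot.close_job())"
```

```text
the job is handed in; nothing more can be done
None
```

I rocked the plug free, pulled it out of the neck and stood it upright near the centre of the drip tray; the jar, spray can and wrench look untouched, and I handed the job in at about 22 s with no verdict returned.

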